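# Put the sanding drums back on their rail by size

### The arm

A 6-joint arm with a two-finger parallel gripper is mounted at the origin on the work surface. World frame = base frame: x ahead of the robot, y to its left, z up, the work surface at z = 0. Lengths are in mm, angles in degrees, forces in N, time in s.
With the tool pointing down it reaches from about 350 to 1000 mm from the base axis. Payload 7.1 kg.
Tool frame: the origin (TCP) lies midway between the tips of the shut fingers; the grasp point (between the pads) lies 19 mm behind it; z points along the fingers, y is the line along which they close (so a half turn about z gives the same grasp; the last joint's range is limited). The gripper opens to 85 mm and grips with 20 to 120 N. Pads are 22 mm wide; open, the fingers measure 114 mm over their backs; the gripper's body (76 mm by 85 mm) begins 54 mm behind the grasp point. The pads swing forward as they close: fully open they stand 13 mm farther back than shut.
Start: joints at [74.771, 24.242, 93.386, -0, 62.372, -1.089], TCP at [152.657, 606.053, 231.319] pointing down, gripper open.
Joint ranges: [-172.04, 172.04], [-51.8, 120.97], [4.93, 147.93], [-75.15, 255.16], [6.16, 154.13], [-145.62, 145.62]. Speed limits (degrees/s): [136.94, 136.94, 172.46, 180, 180, 180].

### API

Orientations are given as [roll, pitch, yaw] about the fixed x, y, z axes, in that order (R = Rz(yaw) Ry(pitch) Rx(roll)).
In Python, from workcell import telemetry, cams, ticket gives the robot as it stands.
- The arm moves only by the shell command python3 -m inch 'ROWS'. ROWS is JSON, a list of rows, each an object with "linear": the shift along the tool's x, y, z in cm, a list of three; "spin": the turn about the tool's z in degrees; "fingers": the opening, from 0 (shut) to 1 (fully open). In form: [{"linear": [dx, dy, dz], "spin": spin, "fingers": fingers}, ...]. A call has 1 to 5 rows; each row is the pose to reach, as a shift and turn from the pose commanded when the call began, along the tool's axes at that moment; what a row does not reach only later rows make up. A row lasts 1/10 s, in which the tool goes at most 50 mm and 8.59 degrees, less where a joint would pass 70% of its speed; a pose out of reach is approached as far as the arm can. A call with a gripper value outside its range is refused whole. The fingers move at their own pace and stop on an object; the grip force is fixed at half the most. Time passes only in rows, so rows that repeat a pose let the fingers close. It gives the time, the measured TCP pose, the force, the opening and the grip force at its end, in the units of the state.
- telemetry.state(): the state, without advancing time (a new reading comes with each control period).
- cams.snapshot(name): name is "scene" or "top" or "wrist"; returns a dict with "color" (400x640x3 uint8, blue, green, red), "depth" (400x640 float32, mm along the optical axis (not along the pixel's ray), 0 where there is no reading), "fx", "fy", "cx", "cy" (pixels), "view" (4x4, takes a point from world to camera coordinates). Camera axes: x right, y down, z forward; pixel columns grow to the right and rows downward; lengths in mm; the calibration is good to about 2 mm. A picture is of the moment at which its call begins.
- ticket.close_job(): hands the job in; it is judged then, once.
The state is a dict: "clock": time; "q": joint angles; "dq": joint speeds; "joint_efforts": joint torques, N m; "tcp_pos": TCP position; "tcp_rot": TCP orientation; "wrist_force": force on the tool from outside, world axes, zero at the start; "torque": the same for the moment, N m; "grip_width": finger opening in mm; "grip_force": force on a finger pad.
Only numpy, scipy, OpenCV 4.12 (cv2) and the standard library are available. Lean on these libraries where they do the work, as an engineer would, in place of code of your own. Each camera call takes 0.05 s, during which the arm holds its last target. There are 200 camera calls.

### The job

Put the four loose sanding drums back on the storage rail in order of size, one standing upright in the middle of each cork pad: the thickest on the pad with the red rim, then the next thickest beside it and so on down to the thinnest on the blue-rimmed pad. Never tip a drum over, and leave the glue bottle and the bowl where they are.

Things in the scene. Friction and masses are not known exactly. Their poses are not given: they have to be found in the camera images.
- drum_22: Thinnest sanding drum: upright plain cylinder 22 mm in diameter and 70 mm tall, brown abrasive sleeve on black rubber, flat ends, with a steel washer and a small dark nut on top (76 mm overall), about 60 g. Origin: centre of its underside; z is its axis, up as it stands. It starts standing on the bench in front of the rail, in any of four places there; the drums stand at least 110 mm apart, centre to centre.
- drum_34: Second thinnest sanding drum: upright plain cylinder 34 mm in diameter and 70 mm tall, brown abrasive sleeve on black rubber, flat ends, with a steel washer and a small dark nut on top (76 mm overall), about 100 g. Origin: centre of its underside; z is its axis, up as it stands. It starts standing on the bench in front of the rail, in any of four places there; the drums stand at least 110 mm apart, centre to centre.
- drum_46: Second thickest sanding drum: upright plain cylinder 46 mm in diameter and 70 mm tall, brown abrasive sleeve on black rubber, flat ends, with a steel washer and a small dark nut on top (76 mm overall), about 160 g. Origin: centre of its underside; z is its axis, up as it stands. It starts standing on the bench in front of the rail, in any of four places there; the drums stand at least 110 mm apart, centre to centre.
- drum_58: Thickest sanding drum: upright plain cylinder 58 mm in diameter and 70 mm tall, brown abrasive sleeve on black rubber, flat ends, with a steel washer and a small dark nut on top (76 mm overall), about 240 g. Origin: centre of its underside; z is its axis, up as it stands. It starts standing on the bench in front of the rail, in any of four places there; the drums stand at least 110 mm apart, centre to centre.
- pad_red: Fixed pad on the rail: cork disc 64 mm across with a red rim (80 mm overall), top 22 mm above the bench. The four pads sit in a straight row, 86 mm apart, on a brown wooden bar 92 x 365 x 18 mm fixed to the bench roughly left to right. It is at the left or right end of the row. Origin: centre of its underside, 4 mm below its top; x across the rail, away from the robot, y along it, to the left.
- pad_midleft: Fixed pad on the rail: cork disc 64 mm across with a black rim (80 mm overall), top 22 mm above the bench. One of the two inner pads, the one on the robot's left (+y). Origin: centre of its underside, 4 mm below its top; x across the rail, away from the robot, y along it, to the left.
- pad_midright: Fixed pad on the rail: cork disc 64 mm across with a black rim (80 mm overall), top 22 mm above the bench. One of the two inner pads, the one on the robot's right (-y). Origin: centre of its underside, 4 mm below its top; x across the rail, away from the robot, y along it, to the left.
- pad_end: Fixed pad on the rail: cork disc 64 mm across with a blue rim (80 mm overall), top 22 mm above the bench. It is at the other end of the row from the red pad. Origin: centre of its underside, 4 mm below its top; x across the rail, away from the robot, y along it, to the left.
- glue: Bystander: yellow glue bottle with orange cap, 58 mm across and 150 mm tall, standing on the bench beyond one end of the rail. Origin: centre of its underside.
- bowl: Bystander: teal bowl, 110 mm across the rim and 45 mm high, on the bench beyond the other end of the rail. Origin: centre of its underside.

How it is judged:
By the outcome, as a careful person would: the job done as asked, in the order asked, and still so for the second after the job is handed in, with the robot touching nothing.
It also fails if it takes over 99 s, if anything falls off the work surface, if the arm or the gripper's body presses on something with over 40 N, if the wrist force passes 120 N, or if a joint passes its speed limit or range.

## Working session

There is one attempt and no reset: what is moved stays moved. The work goes in short steps, Python scripts to look and compute and a shell command to move; the robot and the scene stay as the last step left them, time stands still between calls to the robot, and variables do not carry over. Pictures are saved under pics/ and viewed, at most 14 in all, crops included, and the job is handed in when it is done.

```bash
mkdir -p pics; python3 - <<'E'
from workcell import telemetry,cams
import cv2,numpy as np
s=telemetry.state();print(s)
for n in("top","scene"):
    c=cams.snapshot(n);cv2.imwrite(f"pics/{n}0.png",c["color"]);np.savez(f"pics/{n}0.npz",**c);print(n,c["fx"],c["cx"],c["cy"],np.round(c["view"],3).tolist())
E
```

```text
{'clock': 0.0, 'q': array([ 7.47704543e+01,  2.42839977e+01,  9.34331349e+01,  6.66414632e-04,
        6.23738337e+01, -1.08937467e+00]), 'dq': array([-0.12108578, -0.00734477, -0.06884647,  0.02168463, -0.00691345,
        0.04344219]), 'joint_efforts': array([-1.29294109e-03, -5.57394040e+01, -2.81741488e+01, -4.08790936e-05,
        7.59517599e-03,  1.07248073e-05]), 'tcp_pos': array([152.51465598, 605.51819113, 230.53875751]), 'tcp_rot': array([-1.79909061e+02, -2.31929181e-03,  1.65859518e+02]), 'wrist_force': array([ 0.47643737, -0.24778182, -0.42024889]), 'torque': array([-0.00543322,  0.09573164, -0.03669749]), 'grip_force': 0.0, 'grip_width': 85.26137196069489}
top 457.9054096522203 316.17607786546523 209.05492605035522 [[-0.084, -0.996, 0.006, 32.495], [-0.975, 0.081, -0.206, 550.972], [0.204, -0.023, -0.979, 1229.675], [0.0, 0.0, 0.0, 1.0]]
scene 410.35597208579117 320.4556149978685 198.55561053303992 [[-0.696, 0.718, 0.016, 369.799], [0.44, 0.443, -0.781, -204.273], [-0.568, -0.537, -0.624, 1577.192], [0.0, 0.0, 0.0, 1.0]]
```

View pics/top0.png

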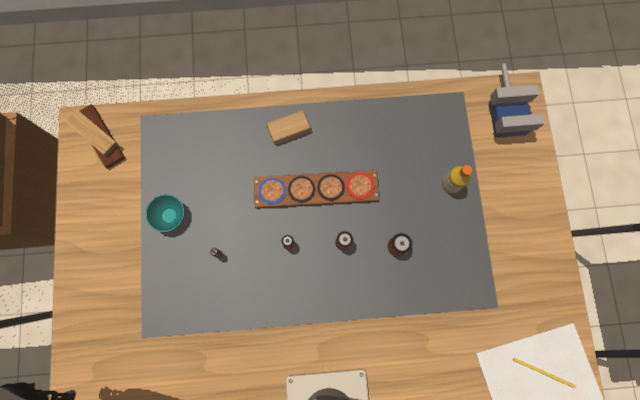

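View pics/scene0.png

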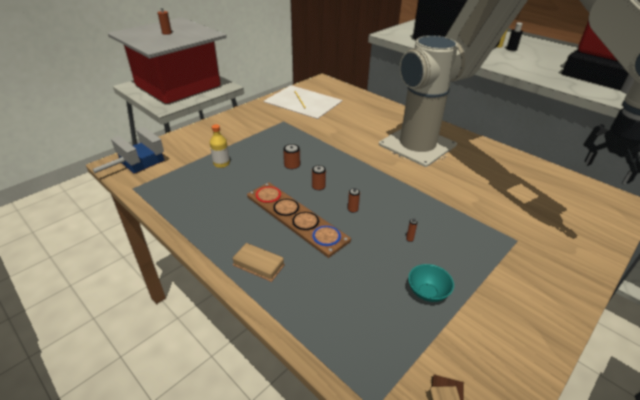

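The top view shows the drums left to right at about (217,253), (288,242), (344,240) and (401,244), with diameter growing to the right. The pads are blue at (272,190), black at (301,189) and (331,187), and red at (360,185), so red is on the robot's right. The scene view agrees.

```bash
cat > h.py <<'E'
import numpy as np,cv2
def ray(c,u,v,z):
    V=np.asarray(c["view"]);R=V[:3,:3];o=-R.T@V[:3,3]
    d=R.T@np.array([(u-c["cx"])/c["fx"],(v-c["cy"])/c["fy"],1])
    return o+d*(z-o[2])/d[2]
def cloud(c):
    V=np.asarray(c["view"]);R=V[:3,:3];D=c["depth"];v,u=np.indices(D.shape)
    P=np.stack([(u-c["cx"])/c["fx"]*D,(v-c["cy"])/c["fy"]*D,D],-1)
    P=(P-V[:3,3])@R; P[D==0]=np.nan
    return P
E
python3 - <<'E'
from h import *
c=dict(np.load("pics/top0.npz"));P=cloud(c);col=c["color"]
for u,v in[(217,253),(288,242),(344,240),(401,244)]:
    Q=P[v-18:v+18,u-20:u+20];m=(Q[...,2]>60)&(Q[...,2]<85)
    w=Q[m];(x,y),r=cv2.minEnclosingCircle(w[:,:2].astype(np.float32))
    m2=(col[v-18:v+18,u-20:u+20].min(-1)>120);n,_,st,ce=cv2.connectedComponentsWithStats(m2.astype(np.uint8))
    k=1+np.argmax(st[1:,4]) if n>1 else 0
    print("drum",np.round([x,y,2*r,np.nanmedian(w[:,2])],1),"washer",ce[k],st[k,4],np.round(ray(c,u-20+ce[k][0],v-18+ce[k][1],72),1))
hsv=cv2.cvtColor(col,cv2.COLOR_BGR2HSV)
for n,lo,hi in[("red",(0,200,120),(6,255,255)),("blue",(105,120,60),(130,255,255)),("cork",(5,80,130),(18,190,255))]:
    m=cv2.inRange(hsv,lo,hi)[160:215,240:390]
    for k in cv2.findContours(m,cv2.RETR_EXTERNAL,cv2.CHAIN_APPROX_NONE)[0]:
        if cv2.contourArea(k)<80: continue
        (u,v),r=cv2.minEnclosingCircle(k);u+=240;v+=160
        print(n,round(u,1),round(v,1),round(r,1),np.round(ray(c,u,v,22),1),np.round(P[int(v),int(u)],1))
E
```

```text
drum [453.4 274.2  22.7  69.7] washer [19.21197794 17.22695035] 1269 [451.6 267.8  72. ]
drum [466.6  73.   34.7  69. ] washer [18.92985458 16.85970915] 1169 [466.7  74.1  72. ]
drum [457.9 -83.8  46.4  69.8] washer [ 7.17601547 17.84139265] 517 [459.4 -46.9  72. ]
drum [ 433.4 -238.4   58.6   69.9] washer [20.6350365  17.01459854] 137 [ 434.7 -238.3   72. ]
blue 271.8 190.6 13.1 [624.4 109.9  22. ] [628.1 112.5  16. ]
cork 301.3 188.5 10.9 [623.7  23.8  22. ] [624.9  24.5  23.4]
cork 330.6 186.9 10.8 [621.5 -61.9  22. ] [623.9 -60.2  23.5]
cork 360.0 185.0 11.2 [ 620.1 -148.    22. ] [ 620.9 -148.4   18.8]
cork 276.5 190.5 26.5 [623.7  96.2  22. ] [624.8  97.4  23.7]
cork 315.5 188.0 19.5 [621.8 -17.6  22. ] [622.9 -16.3  18.2]
cork 354.5 185.5 26.6 [ 619.9 -131.8   22. ] [ 621.8 -130.6   21.2]
```

Drum diameters, top heights (70 mm) and the 86 mm pad pitch all match the given sizes. I'll start with drum_22, turning the fingers so they close across the rail (yaw 90).

```bash
cat > go.py <<'E'
# shift needed from the present pose to world x y z (mm), yaw
import sys;from h import *;from workcell import telemetry
from scipy.spatial.transform import Rotation as Ro
s=telemetry.state();t=np.array(sys.argv[1:4],float);R=Ro.from_euler("xyz",s["tcp_rot"],degrees=True)
print("t",round(s["clock"],1),"pos",np.round(s["tcp_pos"],1),"rot",np.round(s["tcp_rot"],1),"w",round(s["grip_width"],1),"F",np.round(s["wrist_force"],1),s["grip_force"])
print("need cm",np.round(R.inv().apply(t-s["tcp_pos"])/10,2),"spin",round((s["tcp_rot"][2]-float(sys.argv[4])+180)%360-180,2))
E
python3 -m inch '[{"linear":[-37.3,-24.8,0],"spin":76,"fingers":1},{"linear":[-37.3,-24.8,0],"spin":76,"fingers":1},{"linear":[-37.3,-24.8,0],"spin":76,"fingers":1},{"linear":[-37.3,-24.8,0],"spin":76,"fingers":1},{"linear":[-37.3,-24.8,0],"spin":76,"fingers":1}]'
python3 go.py 453.4 274.2 180 90
```

```text
clock: 0.6
tcp_pos: [321.5, 419.2, 231.1]
tcp_rot: [-180.0, 0.0, 122.6]
wrist_force: [0.8, 0.5, 0.3]
grip_width: 85.6
grip_force: 0.0
t 0.6 pos [321.5 419.2 231.1] rot [-180.     0.   122.6] w 85.6 F [0.8 0.5 0.3] 0.0
need cm [-19.32   3.31   5.11] spin 32.56
```

```bash

python3 -m inch '[{"linear":[-19.3,3.3,5],"spin":32.5,"fingers":1},{"linear":[-19.3,3.3,5],"spin":32.5,"fingers":1},{"linear":[-19.3,3.3,5],"spin":32.5,"fingers":1},{"linear":[-19.3,3.3,5],"spin":32.5,"fingers":1},{"linear":[-19.3,3.3,5],"spin":32.5,"fingers":1}]' >/dev/null
python3 -m inch '[{"linear":[0,0,0],"spin":0,"fingers":1},{"linear":[0,0,0],"spin":0,"fingers":1}]' >/dev/null
python3 go.py 453.4 274.2 30 90; python3 - <<'E'
from h import *;from workcell import cams
c=cams.snapshot("wrist");cv2.imwrite("pics/w1.png",c["color"]);np.savez("pics/w1.npz",**c);P=cloud(c)
m=(P[...,2]>60)&(P[...,2]<78)&(np.hypot(P[...,0]-453,P[...,1]-274)<40);w=P[m];print(m.sum())
if m.sum():print(cv2.minEnclosingCircle(w[:,:2].astype(np.float32)),np.argwhere(m).mean(0))
E
```

```text
t 1.3 pos [452.8 277.3 181.3] rot [-180.    -0.    90.4] w 85.6 F [-0.4 -0.1 -0.9] 0.0
need cm [-0.31  0.07 15.13] spin 0.44
480
((454.4849548339844, 278.61407470703125), 11.183069229125977) [197.35       322.61666667]
```

View pics/w1.png

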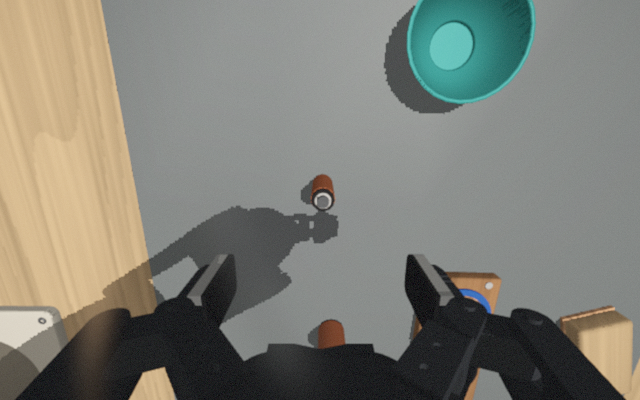

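The wrist view shows drum_22 at (322,197), midway between the fingers at columns 235 and 405. The bowl is well clear at top right. The drum's measured radius, 11.2 mm, is right. I'll descend and grip.

```bash

python3 -m inch '[{"linear":[0,0.1,5],"spin":0.4,"fingers":0.7},{"linear":[0,0.1,10],"spin":0.4,"fingers":0.7},{"linear":[0,0.1,13],"spin":0.4,"fingers":0.7},{"linear":[0,0.1,15],"spin":0.4,"fingers":0.7},{"linear":[0,0.1,15],"spin":0.4,"fingers":0.7}]' >/dev/null
for i in 1 2; do python3 -m inch '[{"linear":[0,0,0],"spin":0,"fingers":0},{"linear":[0,0,0],"spin":0,"fingers":0},{"linear":[0,0,0],"spin":0,"fingers":0},{"linear":[0,0,0],"spin":0,"fingers":0},{"linear":[0,0,0],"spin":0,"fingers":0}]'; done
python3 -m inch '[{"linear":[0,0,-2],"spin":0,"fingers":0},{"linear":[0,0,-5],"spin":0,"fingers":0},{"linear":[0,0,-9],"spin":0,"fingers":0},{"linear":[0,0,-13],"spin":0,"fingers":0},{"linear":[0,0,-15],"spin":0,"fingers":0}]'
python3 go.py 624.4 109.9 180 90.95
```

```text
clock: 2.35
tcp_pos: [455.0, 277.7, 33.0]
tcp_rot: [179.9, -0.1, 90.0]
wrist_force: [-2.0, 2.4, 6.8]
grip_width: 21.0
grip_force: 58.5
clock: 2.85
tcp_pos: [455.0, 277.7, 33.0]
tcp_rot: [179.9, -0.1, 90.0]
wrist_force: [-1.2, 1.0, 6.0]
grip_width: 20.5
grip_force: 58.5
clock: 3.35
tcp_pos: [455.7, 277.6, 185.7]
tcp_rot: [179.7, -0.2, 90.0]
wrist_force: [0.8, 0.4, -0.4]
grip_width: 20.8
grip_force: 58.7
t 3.4 pos [455.7 277.6 185.7] rot [179.7  -0.2  90. ] w 20.8 F [ 0.8  0.4 -0.4] 58.68005454540253
need cm [-16.77  16.87   0.61] spin -0.96
```

```bash

python3 -m inch '[{"linear":[-16.7,16.9,0.5],"spin":0,"fingers":0},{"linear":[-16.7,16.9,0.5],"spin":0,"fingers":0},{"linear":[-16.7,16.9,0.5],"spin":0,"fingers":0},{"linear":[-16.7,16.9,0.5],"spin":0,"fingers":0},{"linear":[-16.7,16.9,0.5],"spin":0,"fingers":0}]' >/dev/null
python3 -m inch '[{"linear":[0,0,0],"spin":0,"fingers":0},{"linear":[0,0,0],"spin":0,"fingers":0},{"linear":[0,0,0],"spin":0,"fingers":0}]' >/dev/null
python3 go.py 624.4 109.9 56 90; python3 - <<'E'
from h import *;from workcell import cams
for n in("wrist","top"):
    c=cams.snapshot(n);cv2.imwrite(f"pics/{n}2.png",c["color"]);np.savez(f"pics/{n}2.npz",**c)
c=dict(np.load("pics/wrist2.npz"));hsv=cv2.cvtColor(c["color"],cv2.COLOR_BGR2HSV)
m=cv2.inRange(hsv,(105,120,60),(130,255,255));v,u=np.nonzero(m);print(len(u))
P=np.array([ray(c,a,b,22)[:2] for a,b in zip(u,v)],np.float32)
if len(P):print(cv2.minEnclosingCircle(P))
E
```

```text
t 4.2 pos [622.3 110.3 176.6] rot [-180.   -0.   90.] w 20.5 F [-1.   0.4 -0.7] 58.85822117328644
need cm [-0.04  0.21 12.06] spin 0.01
1248
((625.1326293945312, 112.5532455444336), 39.49401092529297)
```

View pics/wrist2.png

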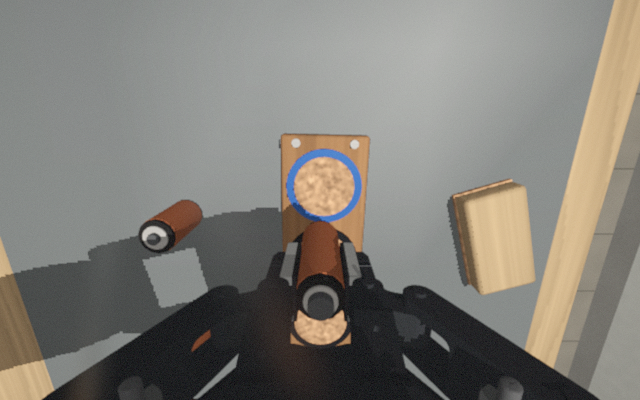

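The wrist view shows the blue rim centred at (324,185), with a fitted radius of 39.5 mm against 40 mm nominal. The drum is held upright between the fingers, and the drum_34 top is visible at (157,236).

```bash

python3 -m inch '[{"linear":[0.17,0.27,3],"spin":0,"fingers":0},{"linear":[0.17,0.27,7],"spin":0,"fingers":0},{"linear":[0.17,0.27,10],"spin":0,"fingers":0},{"linear":[0.17,0.27,11.5],"spin":0,"fingers":0},{"linear":[0.17,0.27,12],"spin":0,"fingers":0}]' 
python3 -m inch '[{"linear":[0,0,0],"spin":0,"fingers":0},{"linear":[0,0,0],"spin":0,"fingers":0},{"linear":[0,0,0.1],"spin":0,"fingers":0},{"linear":[0,0,0.1],"spin":0,"fingers":0}]'
```

```text
clock: 4.75
tcp_pos: [624.5, 112.1, 55.0]
tcp_rot: [-179.8, 0.0, 90.1]
wrist_force: [-8.2, -1.0, 26.8]
grip_width: 20.2
grip_force: 62.3
clock: 5.15
tcp_pos: [626.5, 111.6, 56.2]
tcp_rot: [179.9, -0.0, 90.0]
wrist_force: [0.9, 0.0, -1.3]
grip_width: 20.9
grip_force: 58.9
```

```bash

python3 -m inch '[{"linear":[0.05,-0.1,0.1],"spin":0,"fingers":0},{"linear":[0.05,-0.1,0.1],"spin":0,"fingers":0},{"linear":[0.05,-0.1,0.15],"spin":0,"fingers":0},{"linear":[0.05,-0.1,0.15],"spin":0,"fingers":0}]'
for i in 1 2; do python3 -m inch '[{"linear":[0,0,0],"spin":0,"fingers":0.7},{"linear":[0,0,0],"spin":0,"fingers":0.7},{"linear":[0,0,0],"spin":0,"fingers":0.7},{"linear":[0,0,0],"spin":0,"fingers":0.7}]'; done
python3 -m inch '[{"linear":[0,0,-2],"spin":0,"fingers":0.7},{"linear":[0,0,-6],"spin":0,"fingers":0.7},{"linear":[0,0,-10],"spin":0,"fingers":1},{"linear":[0,0,-13],"spin":0,"fingers":1},{"linear":[0,0,-13],"spin":0,"fingers":1}]' >/dev/null
python3 go.py 466.6 73 180 90; python3 - <<'E'
from h import *;from workcell import cams
c=cams.snapshot("wrist");cv2.imwrite("pics/w3.png",c["color"]);np.savez("pics/w3.npz",**c);P=cloud(c)
m=(P[...,2]>88)&(P[...,2]<94)&(np.hypot(P[...,0]-624,P[...,1]-112)<30);w=P[m];print(m.sum(),cv2.minEnclosingCircle(w[:,:2].astype(np.float32)))
hsv=cv2.cvtColor(c["color"],cv2.COLOR_BGR2HSV);v,u=np.nonzero(cv2.inRange(hsv,(105,120,60),(130,255,255)))
print(cv2.minEnclosingCircle(np.array([ray(c,a,b,22)[:2] for a,b in zip(u,v)],np.float32)))
E
```

```text
clock: 5.55
tcp_pos: [625.5, 112.0, 55.0]
tcp_rot: [179.9, -0.0, 90.0]
wrist_force: [-1.5, -1.5, 9.5]
grip_width: 20.8
grip_force: 60.2
clock: 5.95
tcp_pos: [624.7, 112.0, 53.5]
tcp_rot: [-180.0, 0.0, 90.0]
wrist_force: [0.7, -0.7, 0.7]
grip_width: 59.7
grip_force: 0.0
clock: 6.35
tcp_pos: [624.9, 112.0, 53.8]
tcp_rot: [-180.0, 0.0, 90.0]
wrist_force: [0.7, -1.0, -0.5]
grip_width: 59.8
grip_force: 0.0
t 6.8 pos [627.8 112.5 189. ] rot [ 1.795e+02 -1.000e-01  9.000e+01] w 85.3 F [ 0.5  0.3 -0.1] 0.0
need cm [ -3.95 -16.13   0.75] spin -0.01
266 ((625.3335571289062, 112.57792663574219), 11.268109321594238)
((625.09326171875, 112.39216613769531), 39.541019439697266)
```

View pics/w3.png

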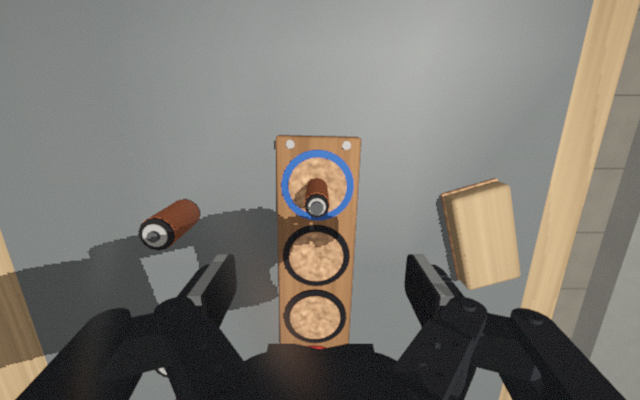

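Drum_22 stands upright at (317,205), within 0.3 mm of the pad centre. Next is drum_34.

```bash
cat > wd.py <<'E'
import sys;from h import *;from workcell import cams
x,y,zt=map(float,sys.argv[1:4])
c=cams.snapshot("wrist");P=cloud(c)
m=(P[...,2]>zt-4)&(P[...,2]<zt+2)&(np.hypot(P[...,0]-x,P[...,1]-y)<42);w=P[m];(a,b),r=cv2.minEnclosingCircle(w[:,:2].astype(np.float32));print("drum",m.sum(),round(a,1),round(b,1),"dia",round(2*r,1))
E
python3 -m inch '[{"linear":[-3.7,-16,0.7],"spin":0,"fingers":1},{"linear":[-3.7,-16,0.7],"spin":0,"fingers":1},{"linear":[-3.7,-16,0.7],"spin":0,"fingers":1},{"linear":[-3.7,-16,0.7],"spin":0,"fingers":1},{"linear":[-3.7,-16,0.7],"spin":0,"fingers":1}]' >/dev/null
python3 -m inch '[{"linear":[0,0,0],"spin":0,"fingers":1},{"linear":[0,0,0],"spin":0,"fingers":1},{"linear":[0,0,0],"spin":0,"fingers":1}]' >/dev/null
python3 wd.py 467 75 70; python3 go.py 467 75 33 90
```

```text
drum 601 467.8 76.8 dia 34.4
t 7.8 pos [465.9  75.2 176.7] rot [180.  -0.  90.] w 85.5 F [-0.8 -0.2  0.2] 0.0
need cm [-0.03  0.11 14.37] spin -0.01
```

```bash

python3 -m inch '[{"linear":[0.16,0.2,5],"spin":0,"fingers":0.8},{"linear":[0.16,0.2,10],"spin":0,"fingers":0.8},{"linear":[0.16,0.2,13],"spin":0,"fingers":0.8},{"linear":[0.16,0.2,14.4],"spin":0,"fingers":0.8},{"linear":[0.16,0.2,14.4],"spin":0,"fingers":0.8}]' >/dev/null
for i in 1 2; do python3 -m inch '[{"linear":[0,0,0],"spin":0,"fingers":0},{"linear":[0,0,0],"spin":0,"fingers":0},{"linear":[0,0,0],"spin":0,"fingers":0},{"linear":[0,0,0],"spin":0,"fingers":0}]'; done
python3 -m inch '[{"linear":[0,0,-2],"spin":0,"fingers":0},{"linear":[0,0,-5],"spin":0,"fingers":0},{"linear":[0,0,-9],"spin":0,"fingers":0},{"linear":[0,0,-13],"spin":0,"fingers":0},{"linear":[0,0,-15],"spin":0,"fingers":0}]' >/dev/null
python3 -m inch '[{"linear":[-5,15.6,0],"spin":0,"fingers":0},{"linear":[-5,15.6,0],"spin":0,"fingers":0},{"linear":[-5,15.6,0],"spin":0,"fingers":0},{"linear":[-5,15.6,0],"spin":0,"fingers":0},{"linear":[-5,15.6,0],"spin":0,"fingers":0}]' >/dev/null
python3 -m inch '[{"linear":[0,0,0],"spin":0,"fingers":0},{"linear":[0,0,0],"spin":0,"fingers":0},{"linear":[0,0,0],"spin":0,"fingers":0},{"linear":[0,0,0],"spin":0,"fingers":0}]' >/dev/null
python3 go.py 623.7 26.5 57 90
python3 - <<'E'
from h import *;from workcell import cams
c=cams.snapshot("wrist");cv2.imwrite("pics/w4.png",c["color"]);g=c["color"].max(-1)
m=((g<55)*255).astype(np.uint8)
for k in cv2.findContours(m,cv2.RETR_LIST,cv2.CHAIN_APPROX_NONE)[0]:
    if cv2.contourArea(k)<300: continue
    P=np.array([ray(c,*p[0],22)[:2] for p in k],np.float32);(a,b),r=cv2.minEnclosingCircle(P)
    if 25<r<45: print(round(a,1),round(b,1),round(r,1))
E
```

```text
clock: 8.65
tcp_pos: [468.0, 76.8, 34.0]
tcp_rot: [179.8, -0.0, 90.0]
wrist_force: [-0.0, 0.3, 6.6]
grip_width: 32.9
grip_force: 59.4
clock: 9.05
tcp_pos: [467.9, 76.8, 34.0]
tcp_rot: [179.9, -0.0, 90.0]
wrist_force: [-0.7, -0.2, 7.5]
grip_width: 32.7
grip_force: 59.4
t 10.4 pos [622.1  27.  183.1] rot [-180.   -0.   90.] w 32.4 F [ 0.6  0.2 -1.5] 60.086413621902466
need cm [-0.05  0.16 12.61] spin 0.02
744.2 -151.5 25.3
425.9 -114.9 25.2
621.2 -111.3 43.7
```

View pics/w4.png

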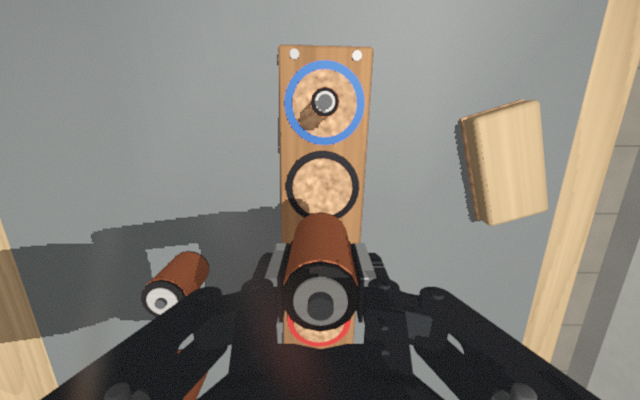

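The view shows drum_22 upright at (325,101) in the blue pad. The next pad's ring is at about (323,186), and drum_34 is held straight above it. Lowering it.

```bash

python3 -m inch '[{"linear":[-0.05,0.13,4],"spin":0,"fingers":0},{"linear":[-0.05,0.13,8],"spin":0,"fingers":0},{"linear":[-0.05,0.13,11],"spin":0,"fingers":0},{"linear":[-0.05,0.13,12.2],"spin":0,"fingers":0},{"linear":[-0.05,0.13,12.5],"spin":0,"fingers":0}]' 
python3 -m inch '[{"linear":[0,0,0],"spin":0,"fingers":0},{"linear":[0,0,0],"spin":0,"fingers":0},{"linear":[0,0,0.15],"spin":0,"fingers":0},{"linear":[0,0,0.15],"spin":0,"fingers":0}]'; python3 go.py 623.7 26.5 56 90
```

```text
clock: 11.0
tcp_pos: [623.3, 26.1, 56.6]
tcp_rot: [-179.9, 0.0, 90.0]
wrist_force: [0.5, 0.9, -0.1]
grip_width: 32.7
grip_force: 60.1
clock: 11.4
tcp_pos: [624.7, 26.1, 57.3]
tcp_rot: [179.9, -0.0, 90.0]
wrist_force: [-0.4, 0.5, -1.5]
grip_width: 32.8
grip_force: 60.1
t 11.4 pos [624.7  26.1  57.3] rot [179.9  -0.   90. ] w 32.8 F [-0.4  0.5 -1.5] 60.12269139289856
need cm [ 0.04 -0.1   0.13] spin -0.01
```

```bash

python3 -m inch '[{"linear":[0.04,-0.1,0.1],"spin":0,"fingers":0},{"linear":[0.04,-0.1,0.1],"spin":0,"fingers":0},{"linear":[0.04,-0.1,0.2],"spin":0,"fingers":0},{"linear":[0.04,-0.1,0.2],"spin":0,"fingers":0}]'
for i in 1 2; do python3 -m inch '[{"linear":[0,0,0],"spin":0,"fingers":0.75},{"linear":[0,0,0],"spin":0,"fingers":0.75},{"linear":[0,0,0],"spin":0,"fingers":0.75},{"linear":[0,0,0],"spin":0,"fingers":0.75}]'; done
python3 -m inch '[{"linear":[0,0,-2],"spin":0,"fingers":0.75},{"linear":[0,0,-6],"spin":0,"fingers":0.75},{"linear":[0,0,-10],"spin":0,"fingers":1},{"linear":[0,0,-13],"spin":0,"fingers":1},{"linear":[0,0,-13],"spin":0,"fingers":1}]' >/dev/null
python3 -m inch '[{"linear":[0,0,0],"spin":0,"fingers":1},{"linear":[0,0,0],"spin":0,"fingers":1}]' >/dev/null
python3 wd.py 623.7 26.5 92;python3 go.py 459 -83 177 90;  python3 - <<'E'
from h import *;from workcell import cams
c=cams.snapshot("wrist");cv2.imwrite("pics/w5.png",c["color"]);np.savez("pics/w5.npz",**c)
E
```

```text
clock: 11.8
tcp_pos: [623.9, 26.5, 56.0]
tcp_rot: [179.9, 0.0, 90.0]
wrist_force: [-2.2, -1.1, 13.5]
grip_width: 32.6
grip_force: 62.0
clock: 12.2
tcp_pos: [623.0, 26.5, 54.0]
tcp_rot: [-180.0, -0.0, 90.0]
wrist_force: [-0.0, -0.6, 0.5]
grip_width: 64.2
grip_force: 0.0
clock: 12.6
tcp_pos: [623.1, 26.5, 54.3]
tcp_rot: [-180.0, -0.0, 90.0]
wrist_force: [0.5, 0.1, -0.2]
grip_width: 63.6
grip_force: 0.0
drum 661 623.8 26.4 dia 34.6
t 13.3 pos [622.2  26.5 182.8] rot [-179.8    0.    90. ] w 85.3 F [-0.5 -0.2  0.6] 0.0
need cm [-10.95 -16.31   0.62] spin -0.01
```

View pics/w5.png

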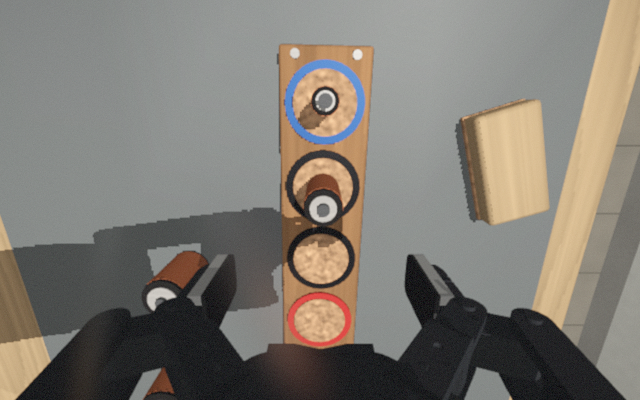

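Drum_34 stands on the inner-left pad, its washer at (323,209). The pad rings are centred at about (322.5,186), (321,257) and, for red, (319,320). Next I'll check those ring centres with rays and move to drum_46.

```bash
python3 - <<'E'
from h import *
c=dict(np.load("pics/w5.npz"))
for p in[(322.5,186),(321,257)]:print(np.round(ray(c,*p,22),1))
hsv=cv2.cvtColor(c["color"],cv2.COLOR_BGR2HSV);m=cv2.inRange(hsv,(0,190,120),(4,255,255))|cv2.inRange(hsv,(176,190,120),(180,255,255));m[:285]=0;m[:,:280]=0;m[:,360:]=0
v,u=np.nonzero(m);print(len(u),u.min(),u.max(),v.min(),v.max(),cv2.minEnclosingCircle(np.array([ray(c,a,b,22)[:2] for a,b in zip(u,v)],np.float32)))
E
python3 -m inch '[{"linear":[-10.9,-16.3,0.6],"spin":0,"fingers":1},{"linear":[-10.9,-16.3,0.6],"spin":0,"fingers":1},{"linear":[-10.9,-16.3,0.6],"spin":0,"fingers":1},{"linear":[-10.9,-16.3,0.6],"spin":0,"fingers":1},{"linear":[-10.9,-16.3,0.6],"spin":0,"fingers":1}]' >/dev/null
python3 -m inch '[{"linear":[0,0,0],"spin":0,"fingers":1},{"linear":[0,0,0],"spin":0,"fingers":1},{"linear":[0,0,0],"spin":0,"fingers":1}]' >/dev/null
python3 wd.py 459 -82 70; python3 go.py 459 -82 33 90
```

```text
[623.5  27.7  22. ]
[621.9 -57.5  22. ]
drum 1065 459.0 -80.3 dia 46.3
t 14.2 pos [461.2 -82.  178.2] rot [180.    0.   90.1] w 85.3 F [-0.1 -0.1 -0.1] 0.0
need cm [ 0.   -0.22 14.52] spin 0.05Traceback (most recent call last):
  File "<stdin>", line 5, in <module>
    return umr_minimum(a, axis, None, out, keepdims, initial, where)
ValueError: zero-size array to reduction operation minimum which has no identity
```

```bash

python3 -m inch '[{"linear":[0.17,-0.2,5],"spin":0,"fingers":1},{"linear":[0.17,-0.2,10],"spin":0,"fingers":1},{"linear":[0.17,-0.2,13],"spin":0,"fingers":1},{"linear":[0.17,-0.2,14.4],"spin":0,"fingers":1},{"linear":[0.17,-0.2,14.4],"spin":0,"fingers":1}]' >/dev/null
for i in 1 2; do python3 -m inch '[{"linear":[0,0,0],"spin":0,"fingers":0},{"linear":[0,0,0],"spin":0,"fingers":0},{"linear":[0,0,0],"spin":0,"fingers":0},{"linear":[0,0,0],"spin":0,"fingers":0}]'; done
python3 -m inch '[{"linear":[0,0,-2],"spin":0,"fingers":0},{"linear":[0,0,-5],"spin":0,"fingers":0},{"linear":[0,0,-9],"spin":0,"fingers":0},{"linear":[0,0,-13],"spin":0,"fingers":0},{"linear":[0,0,-15],"spin":0,"fingers":0}]' >/dev/null
python3 -m inch '[{"linear":[2.1,16.3,0],"spin":0,"fingers":0},{"linear":[2.1,16.3,0],"spin":0,"fingers":0},{"linear":[2.1,16.3,0],"spin":0,"fingers":0},{"linear":[2.1,16.3,0],"spin":0,"fingers":0},{"linear":[2.1,16.3,0],"spin":0,"fingers":0}]' >/dev/null
python3 -m inch '[{"linear":[0,0,0],"spin":0,"fingers":0},{"linear":[0,0,0],"spin":0,"fingers":0},{"linear":[0,0,0],"spin":0,"fingers":0},{"linear":[0,0,0],"spin":0,"fingers":0}]' >/dev/null
python3 go.py 622.2 -59 57 90
```

```text
clock: 15.15
tcp_pos: [459.2, -80.9, 35.7]
tcp_rot: [179.9, 0.0, 90.0]
wrist_force: [0.9, 1.0, 5.5]
grip_width: 44.6
grip_force: 60.4
clock: 15.55
tcp_pos: [459.2, -80.9, 35.7]
tcp_rot: [179.9, 0.0, 90.0]
wrist_force: [-0.0, 0.6, 5.9]
grip_width: 44.5
grip_force: 60.4
t 16.9 pos [620.5 -60.  184.6] rot [-180.    0.   90.] w 44.6 F [-0.1 -0.4 -1. ] 62.135417461395264
need cm [ 0.1   0.17 12.76] spin -0.04
```

```bash

python3 -m inch '[{"linear":[0.05,0.1,4],"spin":0,"fingers":0},{"linear":[0.05,0.1,8],"spin":0,"fingers":0},{"linear":[0.05,0.1,11],"spin":0,"fingers":0},{"linear":[0.05,0.1,12.2],"spin":0,"fingers":0},{"linear":[0.05,0.1,12.4],"spin":0,"fingers":0}]' 
python3 -m inch '[{"linear":[0,0,0.15],"spin":0,"fingers":0},{"linear":[0,0,0.15],"spin":0,"fingers":0},{"linear":[0,0,0.3],"spin":0,"fingers":0},{"linear":[0,0,0.3],"spin":0,"fingers":0}]'; python3 go.py 622.2 -59.6 57.7 90
```

```text
clock: 17.45
tcp_pos: [621.1, -59.3, 59.1]
tcp_rot: [-179.8, -0.0, 90.0]
wrist_force: [-0.3, 0.5, -1.3]
grip_width: 44.8
grip_force: 62.1
clock: 17.85
tcp_pos: [622.7, -59.4, 58.3]
tcp_rot: [179.9, 0.0, 90.0]
wrist_force: [-0.3, 0.1, -1.8]
grip_width: 44.5
grip_force: 62.1
t 17.9 pos [622.7 -59.4  58.3] rot [179.9   0.   90. ] w 44.5 F [-0.3  0.1 -1.8] 62.09709048271179
need cm [-0.02 -0.05  0.06] spin -0.01
```

```bash

python3 -m inch '[{"linear":[0,-0.05,0.1],"spin":0,"fingers":0},{"linear":[0,-0.05,0.1],"spin":0,"fingers":0},{"linear":[0,-0.05,0.15],"spin":0,"fingers":0},{"linear":[0,-0.05,0.15],"spin":0,"fingers":0}]'
for i in 1 2; do python3 -m inch '[{"linear":[0,0,0],"spin":0,"fingers":0.9},{"linear":[0,0,0],"spin":0,"fingers":0.9},{"linear":[0,0,0],"spin":0,"fingers":0.9},{"linear":[0,0,0],"spin":0,"fingers":0.9}]'; done
python3 -m inch '[{"linear":[0,0,-2],"spin":0,"fingers":0.9},{"linear":[0,0,-6],"spin":0,"fingers":0.9},{"linear":[0,0,-10],"spin":0,"fingers":1},{"linear":[0,0,-13],"spin":0,"fingers":1},{"linear":[0,0,-13],"spin":0,"fingers":1}]' >/dev/null
python3 -m inch '[{"linear":[0,0,0],"spin":0,"fingers":1},{"linear":[0,0,0],"spin":0,"fingers":1}]' >/dev/null
python3 wd.py 622.2 -59.4 92;python3 go.py 434.5 -236 178 90;  python3 - <<'E'
from h import *;from workcell import cams
c=cams.snapshot("wrist");cv2.imwrite("pics/w6.png",c["color"]);np.savez("pics/w6.npz",**c)
E
```

```text
clock: 18.25
tcp_pos: [622.6, -59.4, 57.7]
tcp_rot: [179.9, 0.0, 90.0]
wrist_force: [-1.4, 0.8, 9.7]
grip_width: 44.9
grip_force: 63.6
clock: 18.65
tcp_pos: [621.6, -59.3, 55.7]
tcp_rot: [-180.0, -0.0, 90.0]
wrist_force: [-0.6, -0.6, -0.3]
grip_width: 77.1
grip_force: 0.0
clock: 19.05
tcp_pos: [621.7, -59.3, 55.8]
tcp_rot: [-180.0, 0.0, 90.0]
wrist_force: [0.0, 0.2, 0.6]
grip_width: 77.0
grip_force: 0.0
drum 1133 622.3 -58.6 dia 46.3
t 19.8 pos [620.6 -59.2 184.3] rot [-179.8   -0.    90. ] w 85.2 F [ 0.2 -0.4  0.6] 0.0
need cm [-17.69 -18.6    0.67] spin -0.02
```

View pics/w6.png

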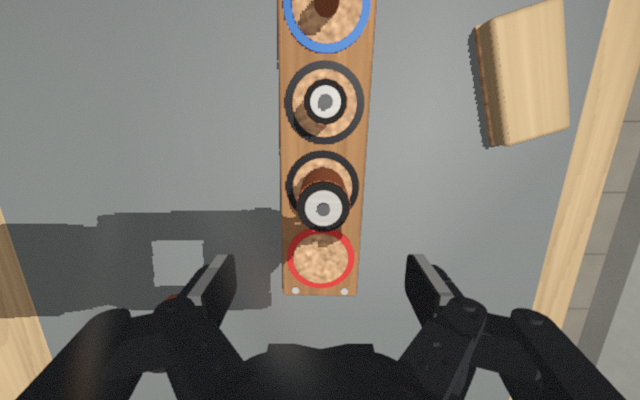

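Drum_46 stands on the inner-right pad, its washer at (323,209). The red ring is at (321,257). The last one is drum_58.

```bash
python3 - <<'E'
from h import *
c=dict(np.load("pics/w6.npz"));print(np.round(ray(c,321,257,22),1))
E
python3 -m inch '[{"linear":[-17.7,-18.6,0.6],"spin":0,"fingers":1},{"linear":[-17.7,-18.6,0.6],"spin":0,"fingers":1},{"linear":[-17.7,-18.6,0.6],"spin":0,"fingers":1},{"linear":[-17.7,-18.6,0.6],"spin":0,"fingers":1},{"linear":[-17.7,-18.6,0.6],"spin":0,"fingers":1}]' >/dev/null
python3 go.py 434.5 -236 177 90
```

```text
[ 620.4 -143.9   22. ]
t 20.4 pos [ 438.6 -232.2  179. ] rot [-179.9   -0.    90. ] w 85.3 F [-0.4 -1.2  0.8] 0.0
need cm [-0.38 -0.41  0.2 ] spin 0.02
```

```bash

python3 -m inch '[{"linear":[-0.3,-0.4,0],"spin":0,"fingers":1},{"linear":[-0.3,-0.4,0],"spin":0,"fingers":1},{"linear":[-0.3,-0.4,0],"spin":0,"fingers":1},{"linear":[-0.3,-0.4,0],"spin":0,"fingers":1}]' >/dev/null
python3 wd.py 434.5 -236 70; python3 go.py 434.5 -236 33 90
```

```text
drum 1630 435.0 -235.6 dia 58.6
t 20.8 pos [ 437.5 -233.8  179.8] rot [180.   -0.   90.1] w 85.6 F [-0.5  0.5 -0.4] 0.0
need cm [-0.22 -0.3  14.68] spin 0.09
```

```bash

python3 -m inch '[{"linear":[-0.18,-0.25,2],"spin":0,"fingers":1},{"linear":[-0.18,-0.25,6],"spin":0,"fingers":1},{"linear":[-0.18,-0.25,10],"spin":0,"fingers":1},{"linear":[-0.18,-0.25,14],"spin":0,"fingers":1},{"linear":[-0.18,-0.25,14.8],"spin":0,"fingers":1}]' 
for i in 1 2; do python3 -m inch '[{"linear":[0,0,0],"spin":0,"fingers":0},{"linear":[0,0,0],"spin":0,"fingers":0},{"linear":[0,0,0],"spin":0,"fingers":0},{"linear":[0,0,0],"spin":0,"fingers":0}]'; done
python3 -m inch '[{"linear":[0,0,-2],"spin":0,"fingers":0},{"linear":[0,0,-5],"spin":0,"fingers":0},{"linear":[0,0,-9],"spin":0,"fingers":0},{"linear":[0,0,-13],"spin":0,"fingers":0},{"linear":[0,0,-15],"spin":0,"fingers":0}]' >/dev/null
python3 -m inch '[{"linear":[9,18.5,0],"spin":0,"fingers":0},{"linear":[9,18.5,0],"spin":0,"fingers":0},{"linear":[9,18.5,0],"spin":0,"fingers":0},{"linear":[9,18.5,0],"spin":0,"fingers":0},{"linear":[9,18.5,0],"spin":0,"fingers":0}]' >/dev/null
python3 -m inch '[{"linear":[0,0,0],"spin":0,"fingers":0},{"linear":[0,0,0],"spin":0,"fingers":0},{"linear":[0,0,0],"spin":0,"fingers":0},{"linear":[0,0,0],"spin":0,"fingers":0}]' >/dev/null
python3 go.py 620.7 -145 57 90; python3 - <<'E'
from h import *;from workcell import cams
c=cams.snapshot("wrist");cv2.imwrite("pics/w7.png",c["color"]);np.savez("pics/w7.npz",**c)
b,g,r=[c["color"][...,i].astype(int) for i in range(3)];m=(r>140)&(g<75)&(b<75)
n,l,st,ce=cv2.connectedComponentsWithStats(m.astype(np.uint8));k=1+np.argmax(st[1:,4]);v,u=np.nonzero(l==k)
print(st[k],cv2.minEnclosingCircle(np.array([ray(c,x,y,22)[:2] for x,y in zip(u,v)],np.float32)))
E
```

```text
clock: 21.3
tcp_pos: [432.3, -234.2, 28.4]
tcp_rot: [-179.7, -0.2, 90.1]
wrist_force: [-0.7, 0.9, -0.2]
grip_width: 85.0
grip_force: 0.0
clock: 21.7
tcp_pos: [435.3, -236.9, 33.7]
tcp_rot: [179.8, 0.1, 90.0]
wrist_force: [-0.4, 0.3, 4.7]
grip_width: 56.5
grip_force: 64.2
clock: 22.1
tcp_pos: [435.3, -236.9, 33.6]
tcp_rot: [179.8, 0.1, 90.0]
wrist_force: [0.5, 1.4, 9.3]
grip_width: 56.8
grip_force: 64.7
t 23.5 pos [ 618.  -147.2  182.1] rot [-180.    -0.    89.9] w 57.2 F [ 0.2  0.6 -3.9] 65.56037306785583
need cm [ 0.22  0.28 12.51] spin -0.09
[286 185  10  17  95] ((584.9913330078125, -153.62026977539062), 9.044129371643066)
```

View pics/w7.png

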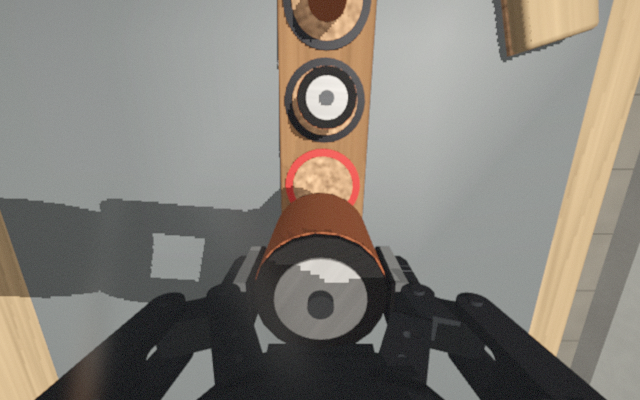

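The red ring's top is at (322,149), spanning columns 285–359. Drum_58 is held upright over it and drum_46 is fine at (326,98).

```bash
python3 - <<'E'
from h import *
c=dict(np.load("pics/w7.npz"));print(np.round([ray(c,322.3,149,22),ray(c,285,182,22),ray(c,359.5,182,22)],1))
P=cloud(c)
for z in(92,):
  print([np.round(np.nanmedian(P[v-2:v+3,u-2:u+3].reshape(-1,3),0),1) for u,v in((322,265),(322,335),(321,305))])
E
```

```text
[[ 619.6 -106.3   22. ]
 [ 579.5 -141.3   22. ]
 [ 659.5 -141.4   22. ]]
[array([ 618.1, -130.1,  221.2]), array([ 618.1, -164.4,  221.2]), array([ 617.7, -145.8,  225.5])]
```

```bash

python3 -m inch '[{"linear":[0.1,0.1,4],"spin":0,"fingers":0},{"linear":[0.1,0.1,8],"spin":0,"fingers":0},{"linear":[0.1,0.1,11],"spin":0,"fingers":0},{"linear":[0.1,0.1,12],"spin":0,"fingers":0},{"linear":[0.1,0.1,12.2],"spin":0,"fingers":0}]' 
python3 -m inch '[{"linear":[0,0,0.15],"spin":0,"fingers":0},{"linear":[0,0,0.15],"spin":0,"fingers":0},{"linear":[0,0,0.3],"spin":0,"fingers":0},{"linear":[0,0,0.3],"spin":0,"fingers":0}]'; python3 go.py 620 -146.2 55.6 90
```

```text
clock: 24.05
tcp_pos: [619.2, -145.6, 59.0]
tcp_rot: [-179.9, -0.0, 90.0]
wrist_force: [-0.5, -0.1, -2.1]
grip_width: 56.4
grip_force: 65.4
clock: 24.45
tcp_pos: [620.6, -145.5, 57.9]
tcp_rot: [179.9, 0.0, 90.0]
wrist_force: [0.8, 0.6, -2.1]
grip_width: 56.7
grip_force: 65.4
t 24.4 pos [ 620.6 -145.5   57.9] rot [179.9   0.   90. ] w 56.7 F [ 0.8  0.6 -2.1] 65.44517755508423
need cm [-0.07 -0.06  0.23] spin -0.01
```

```bash

python3 -m inch '[{"linear":[-0.07,-0.06,0.15],"spin":0,"fingers":0},{"linear":[-0.07,-0.06,0.15],"spin":0,"fingers":0},{"linear":[-0.07,-0.06,0.3],"spin":0,"fingers":0},{"linear":[-0.07,-0.06,0.3],"spin":0,"fingers":0}]'
for i in 1 2; do python3 -m inch '[{"linear":[0,0,0],"spin":0,"fingers":1},{"linear":[0,0,0],"spin":0,"fingers":1},{"linear":[0,0,0],"spin":0,"fingers":1},{"linear":[0,0,0],"spin":0,"fingers":1}]'; done
python3 -m inch '[{"linear":[0,0,-2],"spin":0,"fingers":1},{"linear":[0,0,-6],"spin":0,"fingers":1},{"linear":[0,0,-10],"spin":0,"fingers":1},{"linear":[0,0,-13],"spin":0,"fingers":1},{"linear":[0,0,-13],"spin":0,"fingers":1}]' >/dev/null
python3 -m inch '[{"linear":[0,0,-3],"spin":0,"fingers":1},{"linear":[0,0,-3],"spin":0,"fingers":1},{"linear":[0,0,-3],"spin":0,"fingers":1}]' >/dev/null
python3 wd.py 620 -146 92; python3 wd.py 622 -59 92; python3 - <<'E'
from h import *;from workcell import cams
for n in("wrist","scene"):
    c=cams.snapshot(n);cv2.imwrite(f"pics/{n}8.png",c["color"])
    if n=="wrist":
        np.savez("pics/w8.npz",**c)
        m=(c["color"][...,2]>150)&(c["color"][...,1]<100)&(c["color"][...,0]<100);k=max(cv2.findContours(m.astype(np.uint8),0,1)[0],key=len)
        print(cv2.boundingRect(k),cv2.minEnclosingCircle(np.array([ray(c,*p[0],22)[:2] for p in k],np.float32)))
E
```

```text
clock: 24.85
tcp_pos: [619.6, -146.2, 55.6]
tcp_rot: [180.0, 0.0, 90.0]
wrist_force: [-5.9, 0.2, 12.2]
grip_width: 56.5
grip_force: 67.1
clock: 25.25
tcp_pos: [619.5, -146.1, 53.8]
tcp_rot: [-180.0, -0.0, 90.0]
wrist_force: [-0.8, -0.4, -0.3]
grip_width: 85.3
grip_force: 0.0
clock: 25.65
tcp_pos: [619.4, -146.1, 53.9]
tcp_rot: [-180.0, -0.0, 90.0]
wrist_force: [0.7, -0.5, -0.1]
grip_width: 85.5
grip_force: 0.0
drum 1506 619.3 -145.3 dia 58.5
drum 1266 622.5 -59.3 dia 46.5
(288, 147, 68, 48) ((618.9878540039062, -145.68435668945312), 39.99390411376953)
```

View pics/wrist8.png

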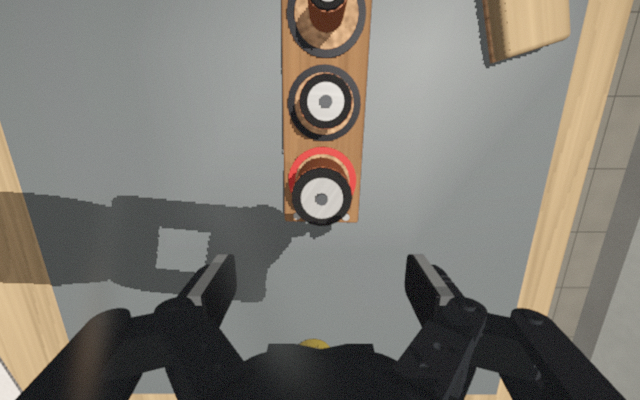

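View pics/scene8.png

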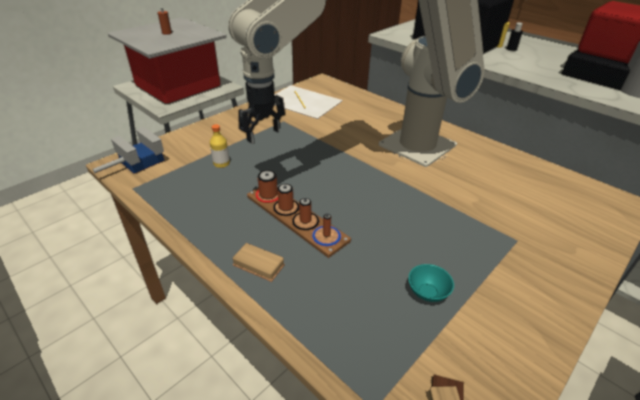

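The scene view shows all four drums upright in order, from drum_58 at (267,185) on red to drum_22 at (327,226) on blue. The glue and bowl have not moved. In the wrist view drum_58 measures within 0.5 mm of the red pad's centre, and the gripper is clear.

```bash
python3 -c "
from workcell import ticket
print(ticket.close_job())"
```

```text
the job is handed in; nothing more can be done
None
```

All four drums are standing upright in size order, thickest on red to thinnest on blue, each within about 1 mm of its pad centre; the glue bottle and bowl are untouched, and the job was handed in at about 27 s of the 99 s allowed.

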